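# Start the vial shaker from its key console

### The job

Start the vial shaker from its key console: press the yellow key, then the blue key, then the green key, each lightly, until it is clearly down and stays down. Never press the red key. Nothing is to be picked up: leave the key modules seated in their bays and the vials, jar and marker around the console where they are.

Things in the scene. Friction and masses are not known exactly. Their poses are not given: they have to be found in the camera images.
- console: Low aluminium key console of the vial shaker, 84 (x) x 270 (y) x 32 mm high, standing on the table and fixed to it. Origin: centre of its underside; its long side is its y axis. Four open square bays lie in a row along y at -93, -31, +31 and +93 mm, 62 mm apart, bay floor 16 mm above the table; each holds one key module, in any order of colours.
- yellow_pod: Key module with the yellow key: grey block 46 x 46 x 30 mm (250 g) standing loose in a console bay with 1.5 mm play on each side; its top is 46 mm above the table. Origin: centre of its underside, z up.
- yellow_top (a point): Centre of the flat top of the round yellow key (30 mm diameter); it moves with the key. When not being pushed it is about 66 mm above the table with the key up and 56 mm with the key fully down (20 and 10 mm above the module's top). The key's rubber cap is soft: it gives 0.5 mm per newton, up to 8 mm, and springs back; at 3 N it has given 1.5 mm and the key starts to move.
- yellow_key (a joint): How far the yellow key is pushed down, m: 0 is up, 0.010 is fully down (a stop); it starts within 1 mm of up. It has no spring: it resists with about 3 N all the way and stays where it is left. Down means more than 6 mm; more than 3 mm counts as pressed where it was not yet its turn. A push of 25 N or more is too hard.
- blue_pod: Key module with the blue key: grey block 46 x 46 x 30 mm (250 g) standing loose in a console bay with 1.5 mm play on each side; its top is 46 mm above the table. Origin: centre of its underside, z up.
- blue_top (a point): Centre of the flat top of the round blue key (30 mm diameter); it moves with the key. When not being pushed it is about 66 mm above the table with the key up and 56 mm with the key fully down (20 and 10 mm above the module's top). The key's rubber cap is soft: it gives 0.5 mm per newton, up to 8 mm, and springs back; at 3 N it has given 1.5 mm and the key starts to move.
- blue_key (a joint): How far the blue key is pushed down, m: 0 is up, 0.010 is fully down (a stop); it starts within 1 mm of up. It has no spring: it resists with about 3 N all the way and stays where it is left. Down means more than 6 mm; more than 3 mm counts as pressed where it was not yet its turn. A push of 25 N or more is too hard.
- green_pod: Key module with the green key: grey block 46 x 46 x 30 mm (250 g) standing loose in a console bay with 1.5 mm play on each side; its top is 46 mm above the table. Origin: centre of its underside, z up.
- green_top (a point): Centre of the flat top of the round green key (30 mm diameter); it moves with the key. When not being pushed it is about 66 mm above the table with the key up and 56 mm with the key fully down (20 and 10 mm above the module's top). The key's rubber cap is soft: it gives 0.5 mm per newton, up to 8 mm, and springs back; at 3 N it has given 1.5 mm and the key starts to move.
- green_key (a joint): How far the green key is pushed down, m: 0 is up, 0.010 is fully down (a stop); it starts within 1 mm of up. It has no spring: it resists with about 3 N all the way and stays where it is left. Down means more than 6 mm; more than 3 mm counts as pressed where it was not yet its turn. A push of 25 N or more is too hard.
- red_pod: Key module with the red key: grey block 46 x 46 x 30 mm (250 g) standing loose in a console bay with 1.5 mm play on each side; its top is 46 mm above the table. Origin: centre of its underside, z up.
- red_top (a point): Centre of the flat top of the round red key (30 mm diameter); it moves with the key. When not being pushed it is about 66 mm above the table with the key up and 56 mm with the key fully down (20 and 10 mm above the module's top). The key's rubber cap is soft: it gives 0.5 mm per newton, up to 8 mm, and springs back; at 3 N it has given 1.5 mm and the key starts to move.
- red_key (a joint): How far the red key is pushed down, m: 0 is up, 0.010 is fully down (a stop); it starts within 1 mm of up. It has no spring: it resists with about 3 N all the way and stays where it is left. More than 3 mm counts as pressed. A push of 25 N or more is too hard.
- vial_a: Glass vial with white crimped cap, 23 mm diameter, 76 mm high, standing loose behind the console, toward its +y end. Bystander. Origin: centre of its underside.
- vial_b: Glass vial with white crimped cap, 23 mm diameter, 76 mm high, standing loose behind the console, toward its -y end. Bystander. Origin: centre of its underside.
- jar: White plastic jar with blue cap, 60 mm diameter, 80 mm high, standing loose beyond the console's +y (left) end. Bystander. Origin: centre of its underside.
- pen: White marker with red cap, 17 x 135 x 16 mm, lying loose in front of the console (robot side), along its own y axis. Bystander. Origin: centre of its underside.
There are look-alikes about, which are no part of the job. What is shaped like the green_pod but orange is not meant.

How it is judged:
By the outcome, as a careful person would: the job done as asked, in the order asked, and still so for the second after the job is handed in, with the robot touching nothing.
It also fails if it takes over 42 s, if anything falls off the work surface, if the arm or the gripper's body presses on something with over 40 N, if the wrist force passes 120 N, or if a joint passes its speed limit or range.

### The arm

A 6-joint arm with a two-finger parallel gripper is mounted at the origin on a cart in front of the work surface, level with it; the furniture and walls round the work are solid. World frame = base frame: x ahead of the robot, y to its left, z up, the work surface at z = 0. Lengths are in m, angles in rad, forces in N, time in s.
With the tool pointing down it reaches from about 0.3 to 0.875 m from the base axis. Payload 4.2 kg.
Tool frame: the origin (TCP) lies at the very end of the fingers, on their centre line; the grasp point (between the pads) lies 19 mm behind it; z points along the fingers, y is the line along which they close (so a half turn about z gives the same grasp; the last joint's range is limited). The gripper opens to 85 mm and grips with 20 to 120 N. Pads are 22 mm wide; open, the fingers measure 114 mm over their backs; the gripper's body (76 mm by 85 mm) begins 54 mm behind the grasp point. The pads swing forward as they close: fully open they stand 13 mm farther back than shut.
Start: joints at [1.32, 0.32, 1.565, -0, 1.257, -0.02], TCP at [0.132, 0.56, 0.231] pointing down, gripper open.
Joint ranges: [-3.11, 3.11], [-0.84, 2.01], [0.21, 2.61], [-1.34, 4.49], [0.05, 2.63], [-2.56, 2.56]. Speed limits (rad/s): [2.57, 2.57, 3.14, 3.14, 3.14, 3.14].

### API

Orientations are given as a unit quaternion [w, x, y, z].
In Python, from bench import ctrl gives the robot as it stands.
- The arm moves only by the tool servo_tool, never from a script. Its argument "motion" is a list of rows, each a list of 6 numbers: the shift along the tool's x, y, z in m, then the turn, a rotation vector about the tool's x, y, z in rad. A call has 1 to 20 rows; each row shifts and turns the commanded pose from where the row before left it, along the tool's axes as they then stand; what a row does not reach is not made up. A row lasts 1/10 s, in which the tool goes at most 50 mm and 8.59 degrees, less where a joint would pass 70% of its speed; a pose out of reach is approached as far as the arm can. A call with a gripper value outside its range is refused whole. "gripper" is the opening, from 0 (shut) to 1 (fully open), set as the call begins (left out, the last holds). The fingers move at their own pace and stop on an object; "newtons" is the grip in N (left out, the last holds). Time passes only in rows, so rows that do not move let the fingers close. It gives the time, the measured TCP pose, the force, the opening and the grip force at its end, in the units of the state.
- ctrl.state(): the state, without advancing time (a new reading comes with each control period).
- ctrl.camera(name): name is "side" or "top"; returns the picture (400x640x3 uint8, red, green, blue); there is no depth.
- ctrl.calibration(name): a dict with "fx", "fy", "cx", "cy" (pixels), "k1" (the pictures are not rectified: a ray, as slopes to the right and down, at radius r is drawn at 1 + k1 r^2 times it, then the intrinsics apply), "extrinsics" (4x4, takes a point from camera to world coordinates). Camera axes: x right, y up, looking along -z (the intrinsics and any distortion apply to the point x, -y, -z); pixel columns grow to the right and rows downward; lengths in m; the calibration is good to about 2 mm. A picture is of the moment at which its call begins. calibration takes no time and is no camera call.
- ctrl.hand_in(): hands the job in; it is judged then, once.
Trained networks look in the newest picture that a camera, given by its name, has taken for a name from the list of things; names that differ only in an ending like _2 or _b are one class to them, and where a whole thing is asked for, a point or a joint stands for the part that bears it (a point fixed in the world has none). Each returns a list of dicts, best first, with "confidence" (0 to 1); they miss things now and then, are a little off and sometimes report something else, mostly with a low value. They report only what shows in the picture. A call takes as long as a camera call. They do not tell look-alikes from the thing itself.
- ctrl.spot_in(camera, name): "point" ([column, row] in pixels, amid what is visible of it).
- ctrl.silhouettes(camera, name): "region" (400x640 bool, what is visible of it) and "point" ([column, row] in pixels, amid what is visible of it).
- ctrl.mark_of(camera, name): "point" ([column, row] in pixels: a listed point, or the origin of a listed thing).
The state is a dict: "time_s": time; "joints": joint angles; "dq": joint speeds; "tau": joint torques, N m; "tool_pos": TCP position; "tcp_rot": TCP orientation; "ft_force": force on the tool from outside, world axes, zero at the start; "wrist_torque": the same for the moment, N m; "gripper_width": finger opening in m; "finger_force": force on a finger pad.
Only numpy, scipy, OpenCV 4.12 (cv2) and the standard library are available. Lean on these libraries where they do the work, as an engineer would, in place of code of your own. Each camera call takes 0.05 s, during which the arm holds its last target. There are 200 camera calls.

## Working session

There is one attempt and no reset: what is moved stays moved. The work goes in short steps, Python scripts to look and compute and a tool call to move; the robot and the scene stay as the last step left them, time stands still between calls to the robot, and variables do not carry over. Pictures are saved under pics/ and viewed, at most 10 in all, crops included, and the job is handed in when it is done.

Besides the shell and the picture viewer there is one more tool, called by a JSON object that holds its "api" and its "payload", one argument or row to a line. servo_tool: Moves the arm, as the interface text tells. Its arguments: {"type":"object","properties":{"motion":{"type":"array","items":{"type":"array","items":{"type":"number"}}},"gripper":{"type":"number"},"newtons":{"type":"number"}},"required":["motion"]}

```bash
mkdir -p pics
cat > h.py <<'E'
import numpy as np, cv2
from bench import ctrl
def ray(cam,p):
    c=ctrl.calibration(cam); K=np.array([[c['fx'],0,c['cx']],[0,c['fy'],c['cy']],[0,0,1.]])
    u=cv2.undistortPoints(np.array([[p]],float),K,np.array([c['k1'],0,0,0,0.]))[0,0]
    T=np.array(c['extrinsics']); return T[:3,3],T[:3,:3]@np.array([u[0],-u[1],-1])
def atz(cam,p,z):
    o,d=ray(cam,p); return o+d*(z-o[2])/d[2]
def tri(p1,p2):
    (a,d),(b,e)=ray('top',p1),ray('side',p2)
    s=np.linalg.lstsq(np.c_[d,-e],b-a,rcond=None)[0]
    x,y=a+d*s[0],b+e*s[1]; return (x+y)/2,np.linalg.norm(x-y)
def save(cam,n):
    cv2.imwrite('pics/'+n,ctrl.camera(cam)[:,:,::-1])
E
python3 - <<'E'
from h import *
np.set_printoptions(precision=4,suppress=True)
save('top','t1.png'); save('side','s1.png')
for c in ('yellow','blue','green','red'):
    P={}
    for cam in ('top','side'):
        r=ctrl.mark_of(cam,c+'_top')
        for q in r[:2]: print(c,cam,np.round(q['point'],1),round(q['confidence'],2),atz(cam,q['point'],.066))
        if r:P[cam]=r[0]['point']
    if len(P)==2: print('  tri',*tri(P['top'],P['side']))
s=ctrl.state(); print(s['tool_pos'],s['tcp_rot'],s['time_s'],s['ft_force'],s['gripper_width'])
E
```

```text
yellow top [404.9 233.4] 0.76 [ 0.5019 -0.1108  0.066 ]
yellow top [398.1 239.1] 0.43 [ 0.4901 -0.0961  0.066 ]
yellow side [223.5 206.3] 0.55 [ 0.497  -0.1078  0.066 ]
yellow side [226.4 257.3] 0.21 [ 0.6622 -0.1749  0.066 ]
  tri [ 0.5017 -0.1098  0.0694] 0.0005768887193172217
blue top [372.5 223. ] 0.7 [ 0.524  -0.0436  0.066 ]
blue side [251.1 204.7] 0.67 [ 0.526  -0.0525  0.066 ]
  tri [ 0.5229 -0.0473  0.0624] 0.006985782646802315
green top [320.3 136.5] 0.72 [0.7135 0.0643 0.066 ]
green top [322.7 202.6] 0.53 [0.5674 0.0601 0.066 ]
green side [301.2 196.5] 0.6 [0.5603 0.0613 0.066 ]
green side [253.1 223.3] 0.55 [ 0.5923 -0.0815  0.066 ]
  tri [0.6685 0.0347 0.1414] 0.07128428699281561
red top [346.9 215.6] 0.45 [0.5397 0.0096 0.066 ]
red side [275.9 201.1] 0.46 [0.5444 0.0021 0.066 ]
  tri [0.5394 0.0073 0.0614] 0.0044379829970083865
[0.1315 0.5597 0.2313] [ 0.      0.1151  0.9933 -0.    ] 0.5 [-0.4822  0.3651  0.1858] 0.08551616149049561
```

View pics/t1.png

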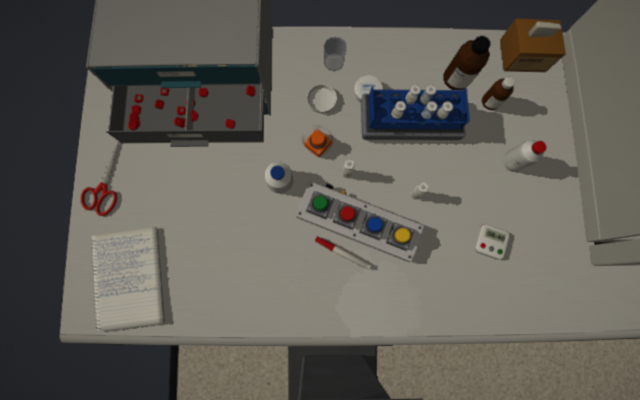

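View pics/s1.png

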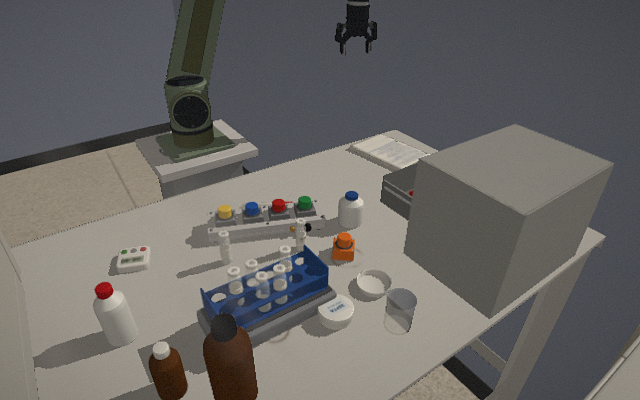

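The top picture shows the keys from left to right: green (320,203), red (347,214), blue (375,225) and yellow (402,235). The orange look-alike is at (318,140) and is off the console. The side picture agrees. I'll refine the positions from colour centroids and the 62 mm row.

Run:
```python
from h import *
np.set_printoptions(precision=4,suppress=True)
seed={'top':dict(green=(320,203),red=(347,214),blue=(375,225),yellow=(402,235)),'side':dict(green=(305,203),red=(279,206),blue=(252,209),yellow=(225,212))}
hue=dict(green=60,red=0,blue=112,yellow=25)
off=dict(green=93,red=31,blue=-31,yellow=-93)
C={}
for cam,f in (('top','t1'),('side','s1')):
    h=cv2.cvtColor(cv2.imread(f'pics/{f}.png'),cv2.COLOR_BGR2HSV).astype(int)
    for n,(x,y) in seed[cam].items():
        dh=abs((h[:,:,0]-hue[n]+90)%180-90)
        m=((dh<14)&(h[:,:,1]>110)&(h[:,:,2]>50)).astype(np.uint8)
        w=np.zeros_like(m); cv2.circle(w,(x,y),13,1,-1)
        k,l,st,ce=cv2.connectedComponentsWithStats(m&w)
        i=1+np.argmax(st[1:,4]); C[cam,n]=ce[i]; print(cam,n,st[i],ce[i],atz(cam,ce[i],.063))
for n in hue: print(n,*tri(C['top',n],C['side',n]))
for cam in ('top','side'):
    P=np.array([atz(cam,C[cam,n],.063)[:2] for n in hue]); s=np.array([off[n] for n in hue])/1e3
    c=P.mean(0); d=(s@P)/(s@s); print(cam,'centre',c,'scale',np.linalg.norm(d),'yaw deg',np.degrees(np.arctan2(-d[0],d[1])))
    u=d/np.linalg.norm(d); print({n:c+u*off[n]/1e3 for n in hue})
```

```text
top green [313 196  14  14 156] [319.6987 202.3141] [0.5686 0.0663 0.063 ]
top red [340 206  15  15 184] [346.9783 213.1522] [0.5454 0.0091 0.063 ]
top blue [367 217  16  15 186] [374.5323 223.9677] [ 0.5223 -0.0483  0.063 ]
top yellow [394 227  17  16 209] [402.0191 234.9282] [ 0.4991 -0.1053  0.063 ]
side green [298 196  13  13 139] [304.3237 202.2518] [0.5811 0.0566 0.063 ]
side red [272 199  20  14 167] [278.4192 205.2096] [0.5584 0.0005 0.063 ]
side blue [246 202  13  14 147] [251.517  208.3265] [ 0.5356 -0.0566  0.063 ]
side yellow [218 205  14  14 159] [224.5157 211.3396] [ 0.5127 -0.1126  0.063 ]
green [0.5698 0.0652 0.0537] 0.0022585747180923488
red [0.5466 0.0077 0.0537] 0.001321703046387643
blue [ 0.5233 -0.0504  0.0536] 0.0013436629241282917
yellow [ 0.4999 -0.1077  0.0537] 0.0007047155116287226
top centre [ 0.5338 -0.0196] scale 0.9959476840631589 yaw deg -22.037072632893405
{'green': array([0.5687, 0.0667]), 'red': array([0.5455, 0.0092]), 'blue': array([ 0.5222, -0.0483]), 'yellow': array([ 0.4989, -0.1058])}
side centre [ 0.5469 -0.028 ] scale 0.9824220137669761 yaw deg -21.979947314284388
{'green': array([0.5817, 0.0582]), 'red': array([0.5585, 0.0007]), 'blue': array([ 0.5353, -0.0568]), 'yellow': array([ 0.5121, -0.1143])}
```

{"api": "servo_tool", "payload": {
  "motion": [
    [-0.0255, -0.0282, 0, 0, 0, 0],
    [-0.0255, -0.0282, 0, 0, 0, 0],
    [-0.0255, -0.0282, 0, 0, 0, 0],
    [-0.0255, -0.0282, 0, 0, 0, 0],
    [-0.0255, -0.0282, 0, 0, 0, 0],
    [-0.0255, -0.0282, 0, 0, 0, 0],
    [-0.0255, -0.0282, 0, 0, 0, 0],
    [-0.0255, -0.0282, 0, 0, 0, 0],
    [-0.0255, -0.0282, 0, 0, 0, 0],
    [-0.0255, -0.0282, 0, 0, 0, 0],
    [-0.0255, -0.0282, 0, 0, 0, 0],
    [-0.0255, -0.0282, 0, 0, 0, 0],
    [-0.0255, -0.0282, 0, 0, 0, 0],
    [-0.0255, -0.0282, 0, 0, 0, 0],
    [-0.0255, -0.0282, 0, 0, 0, 0],
    [-0.0255, -0.0282, 0, 0, 0, 0],
    [-0.0255, -0.0282, 0, 0, 0, 0],
    [-0.0255, -0.0282, 0, 0, 0, 0],
    [-0.0255, -0.0282, 0, 0, 0, 0],
    [-0.0255, -0.0282, 0, 0, 0, 0]
  ],
  "gripper": 0
}}

```text
time_s: 2.5
tool_pos: [0.4996, -0.1075, 0.2314]
tcp_rot: [0.0, 0.115, 0.993, 0.0]
ft_force: [0.2, 1.4, -0.5]
gripper_width: -0.0003
finger_force: 0.0
```

{"api": "servo_tool", "payload": {
  "motion": [
    [0, 0, 0.02, 0, 0, 0],
    [0, 0, 0.03, 0, 0, 0],
    [0, 0, 0.03, 0, 0, 0],
    [0, 0, 0.03, 0, 0, 0],
    [0, 0, 0.02, 0, 0, 0],
    [0, 0, 0.01, 0, 0, 0],
    [0, 0, 0, 0, 0, 0]
  ]
}}

```text
time_s: 3.2
tool_pos: [0.4984, -0.1058, 0.0903]
tcp_rot: [-0.001, 0.115, 0.993, 0.0]
ft_force: [-0.6, -0.1, -0.4]
gripper_width: 0.0001
finger_force: 0.0
```

Run:
```python
from h import *
t=ctrl.camera('top')[130:290,260:460]; s=ctrl.camera('side')[130:290,160:360]
cv2.imwrite('pics/c1.png',cv2.resize(np.hstack([t,s]),(800,320),interpolation=cv2.INTER_CUBIC)[:,:,::-1])
s=ctrl.state();print(s['time_s'],s['tool_pos'],s['ft_force'])
```

```text
3.3 [ 0.49973454 -0.10608187  0.09209373] [ 0.94967896 -0.31606648 -0.63368261]
```

View pics/c1.png

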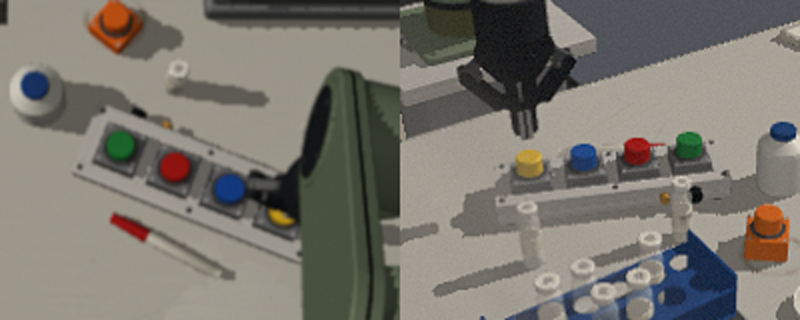

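The side crop shows the fingertips at (525,135), just above the yellow key at (530,157). I'll press now.

{"api": "servo_tool", "payload": {
  "motion": [
    [0, 0, 0.008, 0, 0, 0],
    [0, 0, 0.008, 0, 0, 0],
    [0, 0, 0.006, 0, 0, 0],
    [0, 0, 0.003, 0, 0, 0],
    [0, 0, 0.002, 0, 0, 0],
    [0, 0, 0.002, 0, 0, 0],
    [0, 0, 0.001, 0, 0, 0],
    [0, 0, 0, 0, 0, 0]
  ]
}}

```text
time_s: 4.1
tool_pos: [0.4987, -0.1058, 0.0613]
tcp_rot: [-0.0, 0.115, 0.993, 0.0]
ft_force: [-2.0, 1.5, 2.7]
gripper_width: -0.0002
finger_force: 1.2
```

{"api": "servo_tool", "payload": {
  "motion": [
    [0, 0, 0.0015, 0, 0, 0],
    [0, 0, 0.0015, 0, 0, 0],
    [0, 0, 0.0015, 0, 0, 0],
    [0, 0, 0.0015, 0, 0, 0],
    [0, 0, 0, 0, 0, 0]
  ]
}}

```text
time_s: 4.6
tool_pos: [0.4989, -0.1059, 0.055]
tcp_rot: [-0.0, 0.115, 0.993, 0.0]
ft_force: [-1.0, 0.3, 2.2]
gripper_width: -0.0002
finger_force: 1.2
```

{"api": "servo_tool", "payload": {
  "motion": [
    [0, 0, 0.001, 0, 0, 0],
    [0, 0, 0.001, 0, 0, 0],
    [0, 0, 0, 0, 0, 0]
  ]
}}

```text
time_s: 4.9
tool_pos: [0.499, -0.1059, 0.0534]
tcp_rot: [0.0, 0.115, 0.993, 0.0]
ft_force: [-2.3, 0.1, 5.7]
gripper_width: 0.0
finger_force: 2.6
```

Force rose to 5.7 N at z = 53.4 mm, so the yellow key is on its stop. Next I lift, shift 62 mm to blue and press it the same way, checking force partway.

{"api": "servo_tool", "payload": {
  "motion": [
    [0, 0, -0.01, 0, 0, 0],
    [0, 0, -0.015, 0, 0, 0],
    [0, 0, -0.015, 0, 0, 0],
    [-0.0024, 0.0153, 0, 0, 0, 0],
    [-0.0024, 0.0153, 0, 0, 0, 0],
    [-0.0024, 0.0153, 0, 0, 0, 0],
    [-0.0024, 0.0154, 0, 0, 0, 0],
    [0, 0, 0, 0, 0, 0],
    [0, 0, 0, 0, 0, 0]
  ]
}}

```text
time_s: 5.8
tool_pos: [0.5223, -0.0478, 0.0928]
tcp_rot: [-0.001, 0.114, 0.993, -0.0]
ft_force: [-0.2, -0.6, -0.1]
gripper_width: 0.0002
finger_force: 0.0
```

Run:
```python
from h import *
t=ctrl.camera('top')[130:290,260:460]; s=ctrl.camera('side')[130:290,160:360]
cv2.imwrite('pics/c2.png',cv2.resize(np.hstack([t,s]),(800,320),interpolation=cv2.INTER_CUBIC)[:,:,::-1])
s=ctrl.state();print(s['time_s'],s['tool_pos'],s['ft_force'])
```

```text
5.9 [ 0.52207664 -0.04851404  0.09300512] [ 1.15720118 -0.38866089  0.08675399]
```

View pics/c2.png

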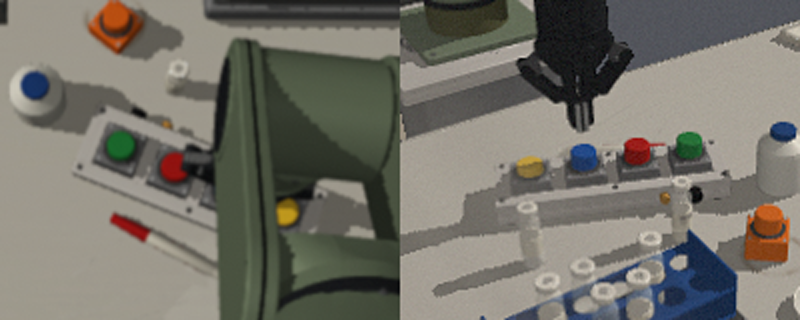

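The yellow key at (530,167) is visibly lower than the others and stays down. The fingertips at (582,128) are above the blue key at (584,153).

{"api": "servo_tool", "payload": {
  "motion": [
    [0, 0, 0.01, 0, 0, 0],
    [0, 0, 0.01, 0, 0, 0],
    [0, 0, 0.005, 0, 0, 0],
    [0, 0, 0.003, 0, 0, 0],
    [0, 0, 0.002, 0, 0, 0],
    [0, 0, 0.002, 0, 0, 0],
    [0, 0, 0, 0, 0, 0]
  ]
}}

```text
time_s: 6.6
tool_pos: [0.5221, -0.0485, 0.0613]
tcp_rot: [-0.0, 0.115, 0.993, -0.0]
ft_force: [-1.9, -0.5, 2.3]
gripper_width: -0.0001
finger_force: 1.1
```

{"api": "servo_tool", "payload": {
  "motion": [
    [0, 0, 0.0015, 0, 0, 0],
    [0, 0, 0.0015, 0, 0, 0],
    [0, 0, 0.0015, 0, 0, 0],
    [0, 0, 0.0015, 0, 0, 0],
    [0, 0, 0.001, 0, 0, 0],
    [0, 0, 0.001, 0, 0, 0],
    [0, 0, 0, 0, 0, 0]
  ]
}}

```text
time_s: 7.3
tool_pos: [0.5225, -0.0485, 0.0534]
tcp_rot: [0.0, 0.115, 0.993, 0.0]
ft_force: [-2.4, 0.1, 5.0]
gripper_width: -0.0
finger_force: 2.6
```

The blue key is down on its stop too. Now I lift clear over red and go to green.

{"api": "servo_tool", "payload": {
  "motion": [
    [0, 0, -0.01, 0, 0, 0],
    [0, 0, -0.02, 0, 0, 0],
    [0, 0, -0.02, 0, 0, 0],
    [-0.0032, 0.0204, 0, 0, 0, 0],
    [-0.0032, 0.0204, 0, 0, 0, 0],
    [-0.0032, 0.0204, 0, 0, 0, 0],
    [-0.0032, 0.0204, 0, 0, 0, 0],
    [-0.0032, 0.0204, 0, 0, 0, 0],
    [-0.0032, 0.0204, 0, 0, 0, 0],
    [0, 0, 0.01, 0, 0, 0],
    [0, 0, 0, 0, 0, 0]
  ]
}}

```text
time_s: 8.4
tool_pos: [0.568, 0.0663, 0.092]
tcp_rot: [-0.001, 0.115, 0.993, -0.0]
ft_force: [0.1, 0.3, -0.5]
gripper_width: -0.0002
finger_force: 0.0
```

Run:
```python
from h import *
t=ctrl.camera('top')[130:290,260:460]; s=ctrl.camera('side')[130:290,160:360]
cv2.imwrite('pics/c3.png',cv2.resize(np.hstack([t,s]),(800,320),interpolation=cv2.INTER_CUBIC)[:,:,::-1])
s=ctrl.state();print(s['time_s'],s['tool_pos'],s['ft_force'])
```

```text
8.5 [0.56834468 0.06564243 0.09281626] [-0.0313634  -0.57976584 -0.64330903]
```

View pics/c3.png

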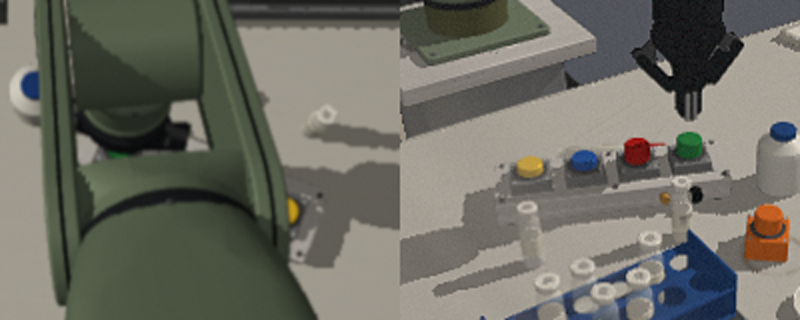

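Yellow and blue are down in the side crop and red is still up. The fingertips at (688,118) are above green at (689,143).

{"api": "servo_tool", "payload": {
  "motion": [
    [0, 0, 0.01, 0, 0, 0],
    [0, 0, 0.01, 0, 0, 0],
    [0, 0, 0.005, 0, 0, 0],
    [0, 0, 0.003, 0, 0, 0],
    [0, 0, 0.002, 0, 0, 0],
    [0, 0, 0.002, 0, 0, 0],
    [0, 0, 0, 0, 0, 0]
  ]
}}

```text
time_s: 9.2
tool_pos: [0.5689, 0.0662, 0.0613]
tcp_rot: [-0.0, 0.115, 0.993, -0.0]
ft_force: [-0.7, -0.7, 2.0]
gripper_width: -0.0002
finger_force: 1.1
```

{"api": "servo_tool", "payload": {
  "motion": [
    [0, 0, 0.0015, 0, 0, 0],
    [0, 0, 0.0015, 0, 0, 0],
    [0, 0, 0.0015, 0, 0, 0],
    [0, 0, 0.0015, 0, 0, 0],
    [0, 0, 0.001, 0, 0, 0],
    [0, 0, 0.001, 0, 0, 0],
    [0, 0, 0, 0, 0, 0]
  ]
}}

```text
time_s: 9.9
tool_pos: [0.5692, 0.0663, 0.0535]
tcp_rot: [0.0, 0.115, 0.993, 0.0]
ft_force: [-1.4, -0.3, 5.2]
gripper_width: -0.0001
finger_force: 2.5
```

{"api": "servo_tool", "payload": {
  "motion": [
    [0, 0, -0.01, 0, 0, 0],
    [0, 0, -0.03, 0, 0, 0],
    [0, 0, -0.03, 0, 0, 0],
    [0, 0, -0.03, 0, 0, 0],
    [0, 0, -0.03, 0, 0, 0],
    [0, 0, -0.02, 0, 0, 0],
    [0, 0, 0, 0, 0, 0],
    [0, 0, 0, 0, 0, 0]
  ]
}}

```text
time_s: 10.7
tool_pos: [0.5689, 0.0664, 0.2032]
tcp_rot: [0.0, 0.115, 0.993, 0.0]
ft_force: [0.5, -0.0, -0.6]
gripper_width: -0.0003
finger_force: 0.0
```

Run:
```python
from h import *
s=ctrl.camera('side')[160:260,180:380]
cv2.imwrite('pics/c4.png',cv2.resize(s,(800,400),interpolation=cv2.INTER_CUBIC)[:,:,::-1])
```

```text
(no output)
```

View pics/c4.png

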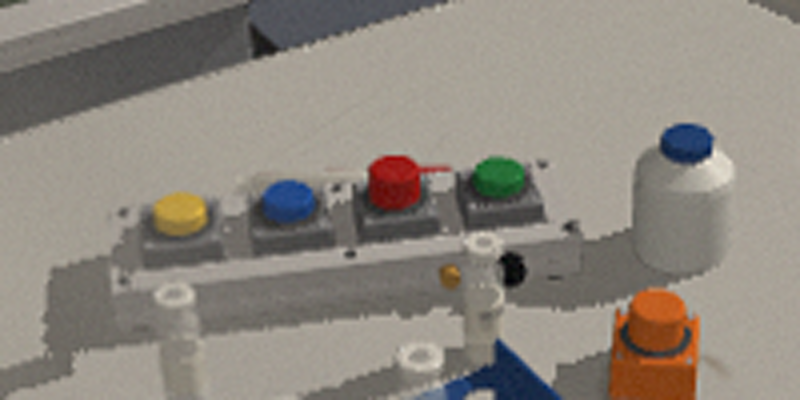

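Yellow (180,213), blue (287,201) and green (498,178) are all down and red (394,182) is up. The vials and jar are undisturbed and the arm is clear.

```bash
python3 -c "
from bench import ctrl
print(ctrl.hand_in())"
```

```text
the job is handed in; nothing more can be done
None
```

I pressed yellow, blue and green down to their stops in that order, at about 5–6 N each; all three stayed down, red was never touched, the arm is clear, and the job was handed in at about 11 s.

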